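# Close the lamp housing with its slotted cover and wing nut

### The job

Put the slotted cover back on the open lamp housing: the captive wing nut has to pass up through the slot, so line its wings up with it first. Seat the cover fully home on the housing, spin the wing nut clockwise until it clamps the cover snugly, and let go. Leave the spare cover (the one with only a small centre hole) and all the other things on the table where they are.

Things in the scene. Friction and masses are not known exactly. Their poses are not given: they have to be found in the camera images.
- lamp_housing: grey steel box, open at the top, fixed, 54 (its x) x 100 (its y) mm outside, walls 4 mm, rim 60 mm above the table. Origin: centre of its underside, z up, long side along y. A light-guide stub (26 mm thick, 28 mm up) sticks 22 mm out of its +y end. In its centre a 6 mm stud, tip 92 mm above the table, carries a captive wing nut that cannot come off
- nut_grip (a point): steel wing nut on the stud: flat bar 42 mm long along its y with upright wings 8 mm thick along its x (foot bar 10 mm), 20 mm high; pinch the wings across x from above. Point: on its axis, 12 mm above its flat underside, 8 mm below the wing tops; it turns and sinks with the nut. At joint 0 the underside is 68 mm above the table, 5 mm above the top of a seated cover
- wing_nut (a joint): turn of the nut, rad, starts between 0.4 and 1.5, -1.6 to 5.2 (thread ends), growing clockwise from above; sinks 1.27 mm a rad; stays put (friction 0.03 Nm). At 0 and 3.14 the wings lie along the housing's y, in line with a seated cover's slot. It touches a seated cover at about 3.9; then a spring in the stud firms it up (some 5 to 13 N a rad); snug from about 4.4
- cover_center (a point): slotted cover, loose, 0.1-0.2 kg: grey cap 63 (x) x 109 (y) x 17 (z) mm, top 3 mm, skirt 2.5 mm that fits over the housing walls with 2 mm play a side, either way round; 17 x 50 mm slot along y in mid-top. Lies upright on the table. Point: its centre, 8.5 mm above its lower edge; seated, it is on the housing's axis, 54.5 mm above the table
- spare_cover_center (a point): a spare cover of the same outer size with only a 12 mm square-cut centre hole with a bright 25 mm ring about it, which the wing nut cannot pass; to be left alone. Point: its centre, 8.5 mm up
- stereo_microscope: white stereo microscope, fixed, 260 (x) x 201 (y) x 256 mm high; origin at the centre of its underside. It stands between the left and right halves of the table
- bottle_center (a point): dropper bottle, 33 mm across, 84 mm high, standing near an end of the housing; point half-way up
- vial_center (a point): sample vial with a screw cap, 22 mm across, 52 mm high, standing near an end of the slotted cover; point half-way up
- can_center (a point): dark round objective can, 40 mm across, 51 mm high, standing near an end of the spare cover; point half-way up
- petri_center (a point): clear petri dish, 60 mm across, 13 mm high, lying near the front edge; point half-way up
- pen_center (a point): pen, 145 mm long along its y, 11 mm thick, lying near the front edge; point at its middle
Mind the look-alikes: they are no part of the job. What is shaped like the part that bears cover_center but pink or purple is not meant.

How it is judged:
On the way:
1. the slotted cover lies seated on the housing with the wing nut up through its slot, not yet clamped (z of cover_center in the frame of lamp_housing between 0.052 and 0.0565 m and horizontal distance between cover_center and lamp_housing below 0.005 m and angle between cover_center's own z axis and vertical below 0.05 rad and value of joint wing_nut below 3.9 rad), for 0.2 s.
At the end, for the whole second after the job is handed in: the slotted cover is seated level on the housing (within 1.2 mm of fully down, 5 mm of centre, 0.03 rad of level) and the wing nut has been turned down onto it to at least 4.25 rad, about 0.35 rad past first touch (z of cover_center in the frame of lamp_housing between 0.052 and 0.0557 m and horizontal distance between cover_center and lamp_housing below 0.005 m and angle between cover_center's own z axis and vertical below 0.03 rad and value of joint wing_nut above 4.25 rad).
It fails at once if the spare cover is moved by more than 20 mm (distance of spare_cover_center from where it was at the start of the episode above 0.02 m).
It fails at once if the dropper bottle is moved by more than 20 mm or knocked over (distance of bottle_center from where it was at the start of the episode above 0.02 m).
It fails at once if the vial is moved by more than 20 mm or knocked over (distance of vial_center from where it was at the start of the episode above 0.02 m).
It fails at once if the objective can is moved by more than 20 mm or knocked over (distance of can_center from where it was at the start of the episode above 0.02 m).
It fails at once if the petri dish or the pen is moved by more than 20 mm (distance of any of petri_center, pen_center from where it was at the start of the episode above 0.02 m).
It also fails if it takes over 72 s, if anything falls off the work surface, if the arm or the gripper's body presses on something with over 40 N, if the wrist force passes 120 N, or if a joint passes its speed limit or range.

### The arm

A 6-joint arm with a two-finger parallel gripper is mounted at the origin on a cart in front of the work surface, level with it; the furniture and walls round the work are solid. World frame = base frame: x ahead of the robot, y to its left, z up, the work surface at z = 0. Lengths are in m, angles in rad, forces in N, time in s.
With the tool pointing down it reaches from about 0.25 to 0.775 m from the base axis. Payload 4 kg.
Tool frame: the origin (TCP) lies midway between the tips of the shut fingers; the grasp point (between the pads) lies 19 mm behind it; z points along the fingers, y is the line along which they close (so a half turn about z gives the same grasp; the last joint's range is limited). The gripper opens to 85 mm and grips with 20 to 120 N. Pads are 22 mm wide; open, the fingers measure 114 mm over their backs; the gripper's body (76 mm by 85 mm) begins 54 mm behind the grasp point. The pads swing forward as they close: fully open they stand 13 mm farther back than shut.
Start: joints at [-1.249, 0.087, 1.371, -0, 1.684, -0.103], TCP at [0.227, -0.501, 0.231] pointing down, gripper open.
Joint ranges: [-3.1, 3.1], [-0.76, 2.03], [0.27, 2.55], [-1.08, 4.22], [0.17, 2.65], [-2.57, 2.57]. Speed limits (rad/s): [2.79, 2.79, 3.14, 3.14, 3.14, 3.14].

### API

Orientations are given as a unit quaternion [w, x, y, z].
In Python, from workcell import manip gives the robot as it stands. The module is installed in compiled form; this text tells all that it offers.
- The arm moves only by the tool send_rows, never from a script. Its argument "commands" is a list of rows, each a list of 3 entries, a list of its own where there are three numbers: the opening, from 0 (shut) to 1 (fully open), then the shift along the tool's x, y, z in mm, then the turn, a rotation vector about the tool's x, y, z in degrees. In form: [[fingers, [dx, dy, dz], [rx, ry, rz]], ...]. A call has 1 to 12 rows; each row shifts and turns the commanded pose from where the row before left it, along the tool's axes as they then stand; what a row does not reach is not made up. A row lasts 1/12 s, in which the tool goes at most 41.7 mm and 7.16 degrees, less where a joint would pass 70% of its speed; a pose out of reach is approached as far as the arm can. A call with a gripper value outside its range is refused whole. The fingers move at their own pace and stop on an object; the grip force is fixed at half the most. Time passes only in rows, so rows that do not move let the fingers close. It gives the time, the measured TCP pose, the force, the opening and the grip force at its end, in the units of the state.
- manip.get_obs(): the state, without advancing time (a new reading comes with each control period).
- manip.capture(name): name is "scene" or "side" or "wrist"; returns a dict with "img" (384x512x3 uint8, red, green, blue), "K" (3x3 intrinsics, pixels), "k1" (the pictures are not rectified: a ray, as slopes to the right and down, at radius r is drawn at 1 + k1 r^2 times it, then the intrinsics apply), "camera_from_world" (4x4, takes a point from world to camera coordinates). Camera axes: x right, y down, z forward; pixel columns grow to the right and rows downward; lengths in m; the calibration is good to about 2 mm. A picture is of the moment at which its call begins. There is no depth.
- manip.close_job(): hands the job in; it is judged then, once.
Trained networks look in the newest picture that a camera, given by its name, has taken for a name from the list of things; names that differ only in an ending like _2 or _b are one class to them, and where a whole thing is asked for, a point or a joint stands for the part that bears it (a point fixed in the world has none). Each returns a list of dicts, best first, with "conf" (0 to 1); they miss things now and then, are a little off and sometimes report something else, mostly with a low value. They report only what shows in the picture. A call takes as long as a camera call. They do not tell look-alikes from the thing itself.
- manip.silhouettes(camera, query): "mask" (384x512 bool, what is visible of it) and "bbox" ([left, top, width, height] in pixels, round what is visible of it).
The state is a dict: "time": time; "joints": joint angles; "qd": joint speeds; "effort": joint torques, N m; "position": TCP position; "orientation": TCP orientation; "wrist_force": force on the tool from outside, world axes, zero at the start; "wrist_torque": the same for the moment, N m; "width": opening from 0.0 (shut) to 1.0 (fully open); "grasp_force": force on a finger pad.
Only numpy, scipy, OpenCV 4.12 (cv2) and the standard library are available. Lean on these libraries where they do the work, as an engineer would, in place of code of your own. Each camera call takes 0.05 s, during which the arm holds its last target. There are 200 camera calls.

## Working session

There is one attempt and no reset: what is moved stays moved. The work goes in short steps, Python scripts to look and compute and a tool call to move; the robot and the scene stay as the last step left them, time stands still between calls to the robot, and variables do not carry over. Pictures are saved under pics/ and viewed, at most 13 in all, crops included, and the job is handed in when it is done.

Besides the shell and the picture viewer there is one more tool, called by a JSON object that holds its "api" and its "payload". send_rows: Moves the arm, as the interface text tells. Its arguments: {"type":"object","properties":{"commands":{"type":"array","items":{"type":"array"}}},"required":["commands"]}

```bash
mkdir -p pics; cat > h.py <<'E'
import numpy as np,cv2
from workcell import manip
def cap(c,save=None):
    d=manip.capture(c)
    if save: cv2.imwrite('pics/'+save,d['img'][:,:,::-1])
    return d
def proj(d,P):
    P=np.atleast_2d(P);T=d['camera_from_world'];c=P@T[:3,:3].T+T[:3,3]
    s=c[:,:2]/c[:,2:];r2=(s**2).sum(1,keepdims=True);s=s*(1+d['k1']*r2)
    return s*[d['K'][0,0],d['K'][1,1]]+[d['K'][0,2],d['K'][1,2]]
def ray(d,uv):
    uv=np.atleast_2d(uv).astype(float);K=d['K'];q=(uv-[K[0,2],K[1,2]])/[K[0,0],K[1,1]];s=q.copy()
    for _ in range(20): s=q/(1+d['k1']*(s**2).sum(1,keepdims=True))
    T=d['camera_from_world'];R=T[:3,:3];o=-R.T@T[:3,3]
    return o,np.c_[s,np.ones(len(s))]@R
def onz(d,uv,z):
    o,v=ray(d,uv);return o+v*((z-o[2])/v[:,2:])
E
python3 - <<'E'
from h import *
for c in ['scene','side','wrist']:
    d=cap(c,c+'0.png');print(c,np.round(-d['camera_from_world'][:3,:3].T@d['camera_from_world'][:3,3],3),np.round(d['camera_from_world'][2,:3],2))
    for n in ['lamp_housing','wing_nut','cover_center','spare_cover_center','bottle_center','vial_center','can_center','stereo_microscope']:
        for s in manip.silhouettes(c,n)[:3]: print(c,n,round(s['conf'],2),s['bbox'])
a=[cv2.imread(f'pics/{c}0.png') for c in ['scene','side']]
E
```

```text
scene [0.13  0.639 0.83 ] [ 0.42 -0.63 -0.65]
scene lamp_housing 0.81 [207.1, 256.1, 45.5, 43.6]
scene cover_center 0.83 [321.1, 175.6, 32.5, 25.8]
scene cover_center 0.55 [185.4, 165.7, 36.9, 21.5]
scene cover_center 0.53 [238.2, 147.5, 23.5, 13.4]
scene bottle_center 0.52 [258.5, 241.6, 9.0, 22.5]
scene vial_center 0.6 [286.3, 250.1, 23.6, 17.5]
scene vial_center 0.56 [349.0, 166.6, 7.1, 16.2]
scene can_center 0.33 [225.6, 264.0, 15.2, 8.0]
side [ 0.821 -1.007  0.71 ] [-0.21  0.8  -0.56]
side lamp_housing 0.6 [244.6, 144.1, 15.9, 13.3]
side lamp_housing 0.44 [231.6, 244.1, 31.8, 35.1]
side wing_nut 0.45 [244.4, 144.8, 9.4, 9.0]
side cover_center 0.83 [286.9, 256.4, 44.5, 19.6]
side cover_center 0.58 [159.0, 229.8, 39.7, 35.9]
side cover_center 0.55 [318.2, 210.2, 41.6, 31.0]
side spare_cover_center 0.86 [235.1, 246.8, 28.4, 32.3]
side spare_cover_center 0.19 [213.0, 136.1, 95.7, 99.0]
side spare_cover_center 0.16 [161.2, 230.7, 37.0, 36.5]
side vial_center 0.73 [155.1, 254.6, 5.2, 21.4]
side can_center 0.58 [229.4, 276.5, 21.3, 25.2]
side stereo_microscope 0.65 [215.5, 140.3, 91.2, 95.6]
wrist [ 0.3   -0.469  0.374] [-0.28 -0.13 -0.95]
```

View pics/scene0.png

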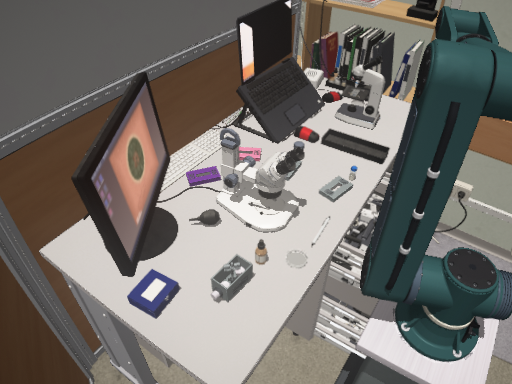

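View pics/side0.png

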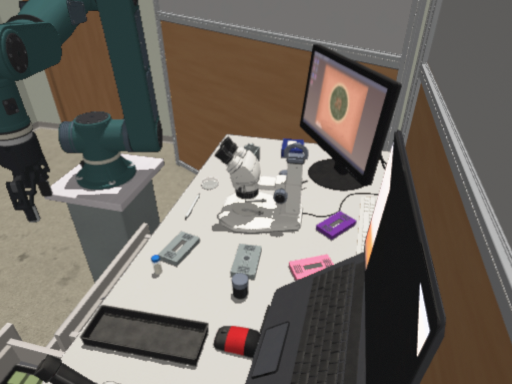

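The scene view shows the slotted cover at (337,187) with the vial at (352,172), and the housing at (232,278) with the bottle at (261,252). In the side view the slotted cover is at (179,248), the spare at (246,261), and the vial at (156,265).

```bash
python3 - <<'E'
from h import *
for c,n,z,near in [('scene','cover_center',.012,(337,187)),('side','cover_center',.012,(179,248)),('scene','lamp_housing',.045,(232,278)),('side','spare_cover_center',.012,(246,261))]:
    d=cap(c)
    S=manip.silhouettes(c,n)
    m=min(S,key=lambda s:np.hypot(s['bbox'][0]+s['bbox'][2]/2-near[0],s['bbox'][1]+s['bbox'][3]/2-near[1]))['mask']
    v,u=np.nonzero(m);P=onz(d,np.c_[u,v],z)[:,:2]*1000
    r=cv2.minAreaRect(P.astype(np.float32));print(c,n,np.round(P.mean(0)),[np.round(x,1) for x in r])
d=cap('scene')
for n,uv in [('bottle',(261,262)),('vial',(352,179)),('stubend',(215,294))]: print(n,np.round(onz(d,[uv],0)*1000))
d=cap('side')
for n,uv in [('vial',(157,274)),('can',(240,296)),('petri',(209,183)),('pen',(192,206))]: print(n,np.round(onz(d,[uv],0)*1000))
d=cap('wrist');o=manip.get_obs();print(o['position'],o['orientation'],d['camera_from_world'].round(3),d['K'],d['k1'])
E
```

```text
scene cover_center [ 423. -306.] [array([ 423.7, -307.8]), array([130.3,  74. ]), np.float64(78.6)]
side cover_center [ 427. -321.] [array([ 426.6, -316.7]), array([117.3,  71.8]), np.float64(78.6)]
scene lamp_housing [481. 199.] [array([483.1, 202. ]), array([140.5,  79.8]), np.float64(86.7)]
side spare_cover_center [ 619. -318.] [array([ 618.5, -319.5]), array([ 65.4, 123. ]), np.float64(3.8)]
bottle [[465.  85.   0.]]
vial [[ 400. -402.    0.]]
stubend [[505. 239.   0.]]
vial [[ 406. -411.    0.]]
can [[ 633. -427.    0.]]
petri [[386.  31.   0.]]
pen [[ 380. -112.    0.]]
[ 0.22667364 -0.50115134  0.23134881] [ 5.10336398e-05  9.77530674e-01  2.10793213e-01 -9.80017312e-06] [[ 0.411 -0.912  0.001 -0.551]
 [-0.867 -0.39   0.31  -0.039]
 [-0.283 -0.128 -0.951  0.381]
 [ 0.     0.     0.     1.   ]] [[303.82815566   0.         256.70977262]
 [  0.         303.82815566 190.53715121]
 [  0.           0.           1.        ]] -0.03913235176619531
```

{"api": "send_rows", "payload": {"commands": [[1,[0,0,0],[0,0,-6.6]],[1,[0,0,0],[0,0,-6.6]],[1,[0,0,0],[0,0,-6.6]],[1,[0,0,0],[0,0,-6.6]],[1,[0,0,0],[0,0,-6.6]],[1,[0,0,0],[0,0,-6.6]],[1,[0,0,0],[0,0,-6.6]],[1,[0,0,0],[0,0,-6.6]],[1,[0,0,0],[0,0,-6.6]],[1,[0,0,0],[0,0,-6.3]]]}}

```text
time: 2.73
position: [0.2267, -0.5012, 0.2313]
orientation: [0.0, 0.705, 0.709, -0.0]
wrist_force: [1.1, 0.4, 0.2]
width: 1.002
grasp_force: 0.0
```

{"api": "send_rows", "payload": {"commands": [[1,[40,5,0],[0,0,0]],[1,[40,5,0],[0,0,0]],[1,[40,5,0],[0,0,0]],[1,[40,5,0],[0,0,0]],[1,[40,5,0],[0,0,0]],[1,[40,5,0],[0,0,0]],[1,[40,5,0],[0,0,0]],[1,[40,5,0],[0,0,0]],[1,[40,5,0],[0,0,0]],[1,[40,5,0],[0,0,0]],[1,[40,5,0],[0,0,0]],[1,[40,5,0],[0,0,0]]]}}

```text
time: 3.73
position: [0.2859, -0.0194, 0.2317]
orientation: [0.001, 0.707, 0.707, 0.001]
wrist_force: [1.7, -0.1, -0.3]
width: 1.002
grasp_force: 0.0
```

{"api": "send_rows", "payload": {"commands": [[1,[35,0,0],[0,0,0]],[1,[35,0,0],[0,0,0]],[1,[35,0,0],[0,0,0]],[1,[35,0,0],[0,0,0]],[1,[10,36,0],[0,0,0]],[1,[10,36,0],[0,0,0]],[1,[10,36,0],[0,0,0]],[1,[10,36,0],[0,0,0]],[1,[10,36,0],[0,0,0]],[1,[0,0,0],[0,0,0]]]}}

```text
time: 4.57
position: [0.4709, 0.1702, 0.2276]
orientation: [-0.001, 0.707, 0.707, -0.001]
wrist_force: [-0.3, -0.2, -1.5]
width: 0.999
grasp_force: 0.0
```

```bash
python3 - <<'E'
from h import *
d=cap('wrist','w1.png')
for n in ['lamp_housing','wing_nut','bottle_center']:
    for s in manip.silhouettes('wrist',n)[:2]: print(n,round(s['conf'],2),s['bbox'])
print(np.round(manip.get_obs()['position'],4),proj(d,[[.483,.19,.06],[.483,.19,.09]]))
E
```

```text
lamp_housing 0.78 [245.9, 82.4, 63.0, 115.8]
wing_nut 0.77 [260.4, 139.5, 29.0, 37.2]
bottle_center 0.65 [243.7, 215.1, 28.7, 47.2]
[0.4656 0.1689 0.2314] [[268.1156035  151.41130944]
 [269.19648915 157.46195315]]
```

View pics/w1.png

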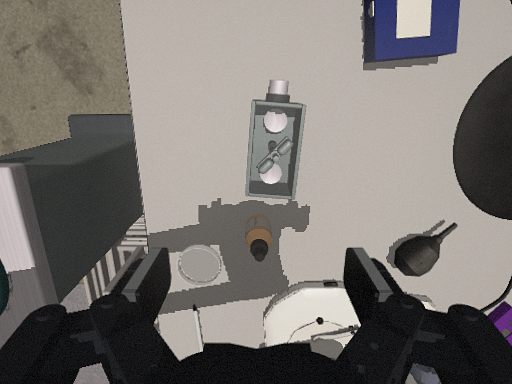

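The wrist view shows the open housing with rim corners near (252,100), (305,104), (296,198) and (247,195). The stub points up (+y), the nut bar runs from (259,170) to (291,140), and the bottle is at (258,240). I'll zoom in for exact corners.

```bash
python3 - <<'E'
import cv2
i=cv2.imread('pics/w1.png')[85:210,230:330]
cv2.imwrite('pics/w1z.png',cv2.resize(i,None,fx=4.7,fy=4.7,interpolation=cv2.INTER_CUBIC))
E
```

```text
(no output)
```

View pics/w1z.png

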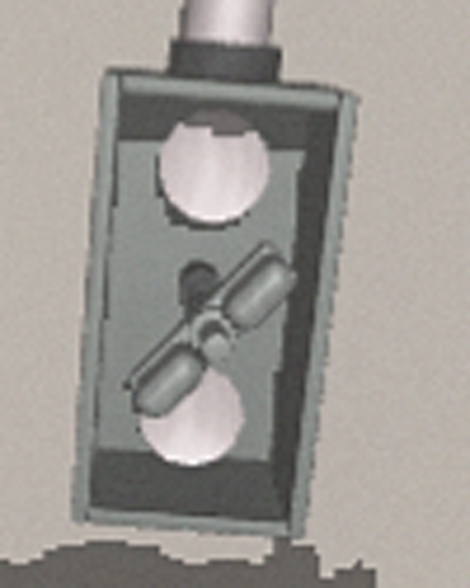

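```bash
python3 - <<'E'
from h import *
d=cap('wrist')
f=lambda p:np.array(p)/4.7+[230,85]-.5
c=onz(d,f([(108,72),(354,92),(298,536),(75,521)]),.06)*1000
print(c.round(1),c.mean(0).round(1),np.linalg.norm(np.diff(c,axis=0,append=c[:1]),axis=1).round(1))
y=(c[0]+c[1]-c[2]-c[3]);print('yaw of +y',np.degrees(np.arctan2(y[1],y[0])))
x=(c[1]+c[2]-c[0]-c[3]);print('yaw of +x',np.degrees(np.arctan2(x[1],x[0])))
n=onz(d,f([(150,398),(280,270)]),.087)*1000;v=n[1]-n[0]
print(n.round(1),n.mean(0).round(1),np.degrees(np.arctan2(v[1],v[0])),np.linalg.norm(v))
print(onz(d,f([(216,345)]),.092)*1000)
b=onz(d,[(258,252)],.084)*1000;print('bottle top',b)
E
```

```text
[[462.3 240.   60. ]
 [514.6 236.   60. ]
 [506.2 135.7  60. ]
 [454.1 139.5  60. ]] [484.3 187.8  60. ] [ 52.5 100.6  52.3 100.9]
yaw of +y 85.25831055054744
yaw of +x -4.308168532777314
[[471.  175.7  87. ]
 [497.1 202.3  87. ]] [484. 189.  87.] 45.456521589891636 37.23661880871551
[[484.12938623 187.94915143  92.        ]]
bottle top [[467.68169167  83.04520798  84.        ]]
```

{"api": "send_rows", "payload": {"commands": [[1,[19,18.6,0],[0,0,0]],[1,[0,0,0],[0,0,-7.1]],[1,[0,0,0],[0,0,-7.1]],[1,[0,0,0],[0,0,-7.1]],[1,[0,0,0],[0,0,-7.1]],[1,[0,0,0],[0,0,-7.1]],[1,[0,0,0],[0,0,-7.1]],[1,[0,0,0],[0,0,-7.1]],[1,[0,0,0],[0,0,-7.1]],[1,[0,0,0],[0,0,-7.1]],[1,[0,0,0],[0,0,-7.1]],[1,[0,0,0],[0,0,-7.1]]]}}

```text
time: 5.82
position: [0.4837, 0.1877, 0.2329]
orientation: [0.001, 0.1, 0.995, 0.0]
wrist_force: [-0.0, -0.4, 0.2]
width: 1.001
grasp_force: 0.0
```

{"api": "send_rows", "payload": {"commands": [[1,[0,0,0],[0,0,-7.1]],[1,[0,0,0],[0,0,-7.1]],[1,[0,0,0],[0,0,-7.1]],[1,[0,0,0],[0,0,-7.1]],[1,[0,0,0],[0,0,-7.1]],[1,[0,0,0],[0,0,-7.1]],[1,[0,0,0],[0,0,-7.1]],[0.7,[0,0,0],[0,0,-7.1]],[0.7,[0,0,35],[0,0,-0.6]],[0.6,[0,0,35],[0,0,0]],[0.5,[0,0,35],[0,0,0]],[0.5,[0,0,0],[0,0,0]]]}}

```text
time: 6.82
position: [0.4785, 0.1863, 0.1193]
orientation: [-0.007, -0.387, 0.922, 0.001]
wrist_force: [-2.0, -1.5, -1.2]
width: 0.498
grasp_force: 0.0
```

```bash
python3 - <<'E'
from h import *
d=cap('wrist','w2.png')
o=manip.get_obs();q=o['orientation'];print(np.round(o['position'],4),q.round(4) if hasattr(q,'round') else q,2*np.degrees(np.arctan2(q[2],q[1])),o['joints'],o['width'])
print(proj(d,[[.4842,.188,.092]]))
E
```

```text
[0.4808 0.1869 0.1232] [-4.100e-03 -3.870e-01  9.221e-01  5.000e-04] 225.53206909169432 [ 2.60859717e-01  6.46922436e-02  1.61142017e+00 -6.52306557e-05
  1.47374981e+00 -2.10461454e+00] 0.4971392935215314
[[253.79605608 235.74201126]]
```

View pics/w2.png

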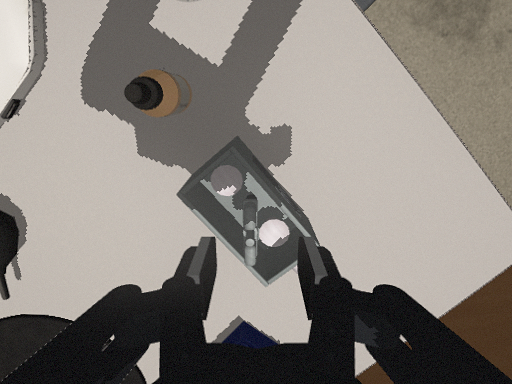

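The view shows the nut's wings vertical in the picture, centred at (251,233) between the fingers at (210..305). That is aligned, so I'll descend and close.

{"api": "send_rows", "payload": {"commands": [[0.5,[0,0,26],[0,0,0]],[0.45,[0,0,26],[0,0,0]],[0.45,[0,0,0],[0,0,0]],[0.45,[0,0,0],[0,0,0]],[0.45,[0,0,0],[0,0,0]]]}}

```text
time: 7.28
position: [0.4866, 0.1885, 0.0778]
orientation: [0.003, -0.387, 0.922, -0.0]
wrist_force: [0.7, 0.4, 0.4]
width: 0.45
grasp_force: 0.0
```

```bash
python3 - <<'E'
from h import *
o=manip.get_obs();print(np.round(o['position'],4),o['orientation'],o['joints'],o['wrist_force'])
E
```

```text
[0.4866 0.1885 0.0778] [ 2.72257436e-03 -3.87011999e-01  9.22070567e-01 -4.12090576e-04] [ 2.60955136e-01  1.03873132e-01  1.66383415e+00 -7.74961641e-05
  1.36837872e+00 -2.10460672e+00] [0.70580063 0.42083653 0.38170179]
```

{"api": "send_rows", "payload": {"commands": [[0.2,[0,0,0],[0,0,0]],[0,[0,0,0],[0,0,0]],[0,[0,0,0],[0,0,0]],[0,[0,0,0],[0,0,0]],[0,[0,0,0],[0,0,0]],[0,[0,0,0],[0,0,0]],[0,[0,0,0],[0,0,0]],[0,[0,0,0],[0,0,0]]]}}

```text
time: 7.95
position: [0.4864, 0.1882, 0.0764]
orientation: [0.002, -0.387, 0.922, -0.001]
wrist_force: [0.4, -1.5, 5.7]
width: 0.065
grasp_force: 70.1
```

{"api": "send_rows", "payload": {"commands": [[0,[0,0,0.15],[0,0,7]],[0,[0,0,0.15],[0,0,7]],[0,[0,0,0.15],[0,0,7]],[0,[0,0,0.15],[0,0,7]],[0,[0,0,0.15],[0,0,7]],[0,[0,0,0.15],[0,0,7]],[0,[0,0,0.15],[0,0,7]],[0,[0,0,0.15],[0,0,7]],[0,[0,0,0.15],[0,0,7]],[0,[0,0,0.15],[0,0,7]]]}}

```text
time: 8.78
position: [0.4858, 0.1908, 0.0749]
orientation: [0.001, 0.214, 0.977, 0.003]
wrist_force: [-0.5, 6.2, 5.1]
width: 0.066
grasp_force: 70.1
```

{"api": "send_rows", "payload": {"commands": [[0,[0,0,0.15],[0,0,7]],[0,[0,0,0.15],[0,0,7]],[0,[0,0,0.15],[0,0,7]],[0,[0,0,0.15],[0,0,7]],[0,[0,0,0.15],[0,0,7]],[0,[0,0,0.15],[0,0,7]],[0,[0,0,0.15],[0,0,7]],[0,[0,0,0.15],[0,0,7]],[0,[0,0,0.15],[0,0,7]],[0,[0,0,0.15],[0,0,7]],[0,[0,0,0],[0,0,0]],[0,[0,0,0],[0,0,0]]]}}

```text
time: 9.78
position: [0.4882, 0.1922, 0.0737]
orientation: [-0.0, 0.734, 0.679, 0.006]
wrist_force: [5.3, 10.5, 2.0]
width: 0.071
grasp_force: 69.7
```

{"api": "send_rows", "payload": {"commands": [[0.5,[0,0,0],[0,0,0]],[0.6,[0,0,0],[0,0,0]],[0.6,[0,0,0],[0,0,0]],[0.8,[0,0,-40],[0,0,0]],[0.8,[0,0,-40],[0,0,0]],[1,[0,0,-40],[0,0,0]],[1,[0,0,-20],[0,0,0]],[1,[0,0,0],[0,0,0]],[1,[0,0,0],[0,0,0]]]}}

```text
time: 10.53
position: [0.4852, 0.1879, 0.2125]
orientation: [0.001, 0.734, 0.679, 0.001]
wrist_force: [0.0, -0.8, -0.1]
width: 1.002
grasp_force: 0.0
```

```bash
python3 - <<'E'
from h import *
d=cap('wrist')
o=manip.get_obs();q=o['orientation'];print(np.round(o['position'],4),2*np.degrees(np.arctan2(q[2],q[1])),o['joints'])
u,v=proj(d,[[.484,.188,.08]])[0];print(u,v)
x0,y0=int(u)-50,int(v)-62;print(x0,y0)
cv2.imwrite('pics/w3.png',cv2.resize(d['img'][y0:y0+125,x0:x0+100,::-1],None,fx=4.7,fy=4.7,interpolation=cv2.INTER_CUBIC))
E
```

```text
[0.4843 0.1877 0.2105] 85.51393498813663 [ 2.60621722e-01  2.51521795e-02  1.47703599e+00 -2.64284800e-04
  1.64090064e+00  3.38900011e-01]
254.10214932785405 179.51421634901146
204 117
```

View pics/w3.png

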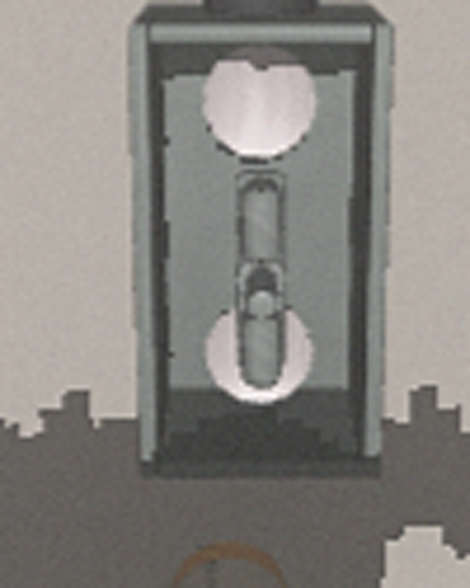

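The nut now lies along the housing in the view, centred at about (259,177), in line with the walls. Next I'll go to the slotted cover.

{"api": "send_rows", "payload": {"commands": [[1,[0,0,0],[0,0,6.9]],[1,[-20.8,-28.8,0],[0,0,0]],[1,[-20.8,-28.8,0],[0,0,0]],[1,[-20.8,-28.8,0],[0,0,0]],[1,[-20.8,-28.8,0],[0,0,0]],[1,[-20.8,-28.8,0],[0,0,0]],[1,[-20.8,-28.8,0],[0,0,0]]]}}

```text
time: 11.17
position: [0.2879, 0.0989, 0.2081]
orientation: [-0.001, 0.774, 0.634, -0.003]
wrist_force: [-0.2, -0.8, 0.8]
width: 1.001
grasp_force: 0.0
```

{"api": "send_rows", "payload": {"commands": [[1,[-36.8,7.4,0],[0,0,0]],[1,[-36.8,7.4,0],[0,0,0]],[1,[-36.8,7.4,0],[0,0,0]],[1,[-36.8,7.4,0],[0,0,0]],[1,[-36.8,7.4,0],[0,0,0]],[1,[-36.8,7.4,0],[0,0,0]],[1,[-36.8,7.4,0],[0,0,0]],[1,[-36.8,7.4,0],[0,0,0]]]}}

```text
time: 11.83
position: [0.2892, -0.2017, 0.2086]
orientation: [-0.002, 0.774, 0.633, -0.0]
wrist_force: [-0.0, 0.4, 0.9]
width: 0.998
grasp_force: 0.0
```

{"api": "send_rows", "payload": {"commands": [[1,[-16.8,30.9,0],[0,0,0]],[1,[-16.8,30.9,0],[0,0,0]],[1,[-16.8,30.9,0],[0,0,0]],[1,[-16.8,30.9,0],[0,0,0]],[1,[-16.8,30.9,0],[0,0,0]],[1,[0,0,0],[0,0,0]],[1,[0,0,0],[0,0,0]],[1,[0,0,0],[0,0,0]]]}}

```text
time: 12.5
position: [0.4247, -0.3124, 0.2087]
orientation: [-0.003, 0.774, 0.634, -0.0]
wrist_force: [0.0, 0.6, 0.9]
width: 1.002
grasp_force: 0.0
```

```bash
python3 - <<'E'
from h import *
d=cap('wrist')
o=manip.get_obs();q=o['orientation'];print(np.round(o['position'],4),2*np.degrees(np.arctan2(q[2],q[1])),o['joints'])
for s in manip.silhouettes('wrist','cover_center')[:3]:
    v,u=np.nonzero(s['mask']);P=onz(d,np.c_[u,v],.017)[:,:2]*1000
    r=cv2.minAreaRect(P.astype(np.float32));print(round(s['conf'],2),s['bbox'],[np.round(x,1) for x in r])
cv2.imwrite('pics/w4.png',cv2.resize(d['img'][:,:,::-1],None,fx=1.5,fy=1.5,interpolation=cv2.INTER_CUBIC))
E
```

```text
[ 0.4247 -0.3124  0.2098] 78.64205376820446 [-7.41730176e-01  4.39937977e-02  1.45886597e+00 -8.57751770e-05
  1.64210454e+00 -5.43502585e-01]
0.84 [228.1, 116.5, 60.2, 96.1] [array([ 426.2, -311.9]), array([111.9,  65.3]), np.float64(78.5)]
```

View pics/w4.png

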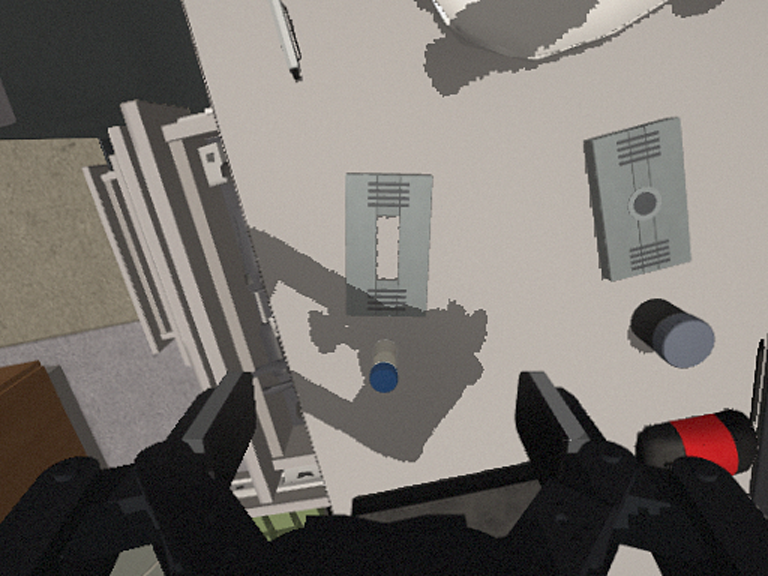

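The cover with the long slot is at (388,245) in the 1.5x view, the vial cap at (384,377), and the ringed spare at (645,203). The mask puts the slotted cover's centre at (426,-312). I'll go down over it.

{"api": "send_rows", "payload": {"commands": [[1,[0.8,1.4,38],[0,0,0]],[1,[0,0,38],[0,0,0]],[1,[0,0,38],[0,0,0]],[1,[0,0,36],[0,0,0]],[1,[0,0,25],[0,0,0]],[1,[0,0,20],[0,0,0]],[1,[0,0,5],[0,0,0]],[1,[0,0,5],[0,0,0]],[1,[0,0,0],[0,0,0]],[1,[0,0,0],[0,0,0]],[1,[0,0,0],[0,0,0]]]}}

```text
time: 13.52
position: [0.4284, -0.3138, 0.0085]
orientation: [0.002, 0.774, 0.634, 0.0]
wrist_force: [-0.2, -0.5, 0.9]
width: 1.002
grasp_force: 0.0
```

{"api": "send_rows", "payload": {"commands": [[1,[0,0,4],[0,0,0]],[1,[0,0,0],[0,0,0]],[0.5,[0,0,0],[0,0,0]],[0.5,[0,0,0],[0,0,0]],[0.5,[0,0,0],[0,0,0]],[0.5,[0,0,0],[0,0,0]],[0.5,[0,0,0],[0,0,0]],[0.5,[0,0,0],[0,0,0]]]}}

```text
time: 14.18
position: [0.4278, -0.3133, 0.003]
orientation: [0.001, 0.774, 0.634, 0.0]
wrist_force: [-0.1, 0.5, 4.5]
width: 0.713
grasp_force: 66.4
```

{"api": "send_rows", "payload": {"commands": [[0.5,[0,0,-5],[0,0,0]],[0.5,[0,0,-15],[0,0,0]],[0.5,[0,0,-30],[0,0,0]],[0.5,[0,0,-35],[0,0,0]],[0.5,[0,0,-35],[0,0,0]],[0.5,[0,0,-35],[0,0,0]],[0.5,[0,0,-30],[0,0,0]],[0.5,[0,0,-15],[0,0,0]],[0.5,[0,0,0],[0,0,0]],[0.5,[0,0,0],[0,0,0]],[0.5,[0,0,0],[0,0,0]]]}}

```text
time: 15.1
position: [0.4264, -0.312, 0.1997]
orientation: [-0.002, 0.774, 0.634, -0.0]
wrist_force: [-0.3, -0.2, -2.6]
width: 0.715
grasp_force: 65.8
```

```bash
python3 - <<'E'
from h import *
from scipy.spatial.transform import Rotation as R
d=cap('wrist')
o=manip.get_obs();q=o['orientation'];print(np.round(o['position'],4),2*np.degrees(np.arctan2(q[2],q[1])),o['width'],o['grasp_force'],o['wrist_force'])
Rt=R.from_quat([q[1],q[2],q[3],q[0]])
# cover top outline at tool z offsets: draw predicted outline for a few heights
im=d['img'][:,:,::-1].copy()
for zt,col in [(-.014,(0,0,255)),(-.008,(0,255,0))]:
    c=np.array([[sx*.0545,sy*.0315,zt] for sx,sy in[(1,1),(1,-1),(-1,-1),(-1,1)]]);s=np.array([[sx*.025,sy*.0085,zt] for sx,sy in[(1,1),(1,-1),(-1,-1),(-1,1)]])
    for p in (c,s):
        uv=proj(d,Rt.apply(p)+o['position']);print(zt,uv.round(1).tolist())
y,x=150,140
cv2.imwrite('pics/w5.png',cv2.resize(im[150:350,140:380],None,fx=3,fy=3,interpolation=cv2.INTER_CUBIC))
E
```

```text
[ 0.4262 -0.3119  0.1993] 78.6385687208527 0.7177921615164067 65.81622987985611 [-0.42267328  0.13193977 -2.51311184]
-0.014 [[327.4, 151.5], [181.4, 151.9], [197.8, 348.9], [312.6, 348.6]]
-0.014 [[273.1, 215.0], [236.2, 215.0], [238.5, 304.8], [271.6, 304.7]]
-0.008 [[324.4, 149.0], [184.5, 149.3], [199.7, 340.5], [310.8, 340.2]]
-0.008 [[272.4, 210.1], [237.0, 210.2], [239.1, 297.3], [271.0, 297.2]]
```

View pics/w5.png

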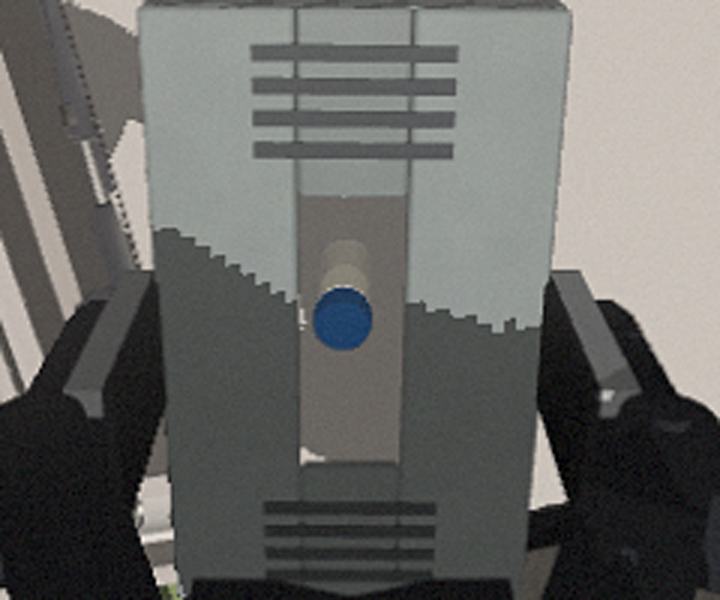

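The held cover's slot shows at (240–275, 215–304) in full-frame pixels. That matches the predicted tool-frame position along x and is about 1 mm off in y. My first housing fix paired a picture with a later pose while the arm was still swinging, so I'll re-measure the housing on the way, with the arm settled.

{"api": "send_rows", "payload": {"commands": [[0.5,[0,0,-5],[0,0,-6.8]],[0.5,[20.2,-28.9,-4],[0,0,0]],[0.5,[20.2,-28.9,-4],[0,0,0]],[0.5,[20.2,-28.9,-4],[0,0,0]],[0.5,[20.2,-28.9,-4],[0,0,0]],[0.5,[20.2,-28.9,-4],[0,0,0]]]}}

```text
time: 15.65
position: [0.2893, -0.1989, 0.2247]
orientation: [-0.003, 0.735, 0.678, -0.0]
wrist_force: [-0.5, -0.2, -1.3]
width: 0.717
grasp_force: 65.8
```

{"api": "send_rows", "payload": {"commands": [[0.5,[30,-3.1,0],[0,0,0]],[0.5,[38.6,-3.1,0],[0,0,0]],[0.5,[38.6,-3.1,0],[0,0,0]],[0.5,[38.6,-3.1,0],[0,0,0]],[0.5,[38.6,-3.1,0],[0,0,0]],[0.5,[38.6,-3.1,0],[0,0,0]],[0.5,[38.6,-3.1,0],[0,0,0]],[0.5,[38.6,-3.1,0],[0,0,0]],[0.5,[8.6,0,0],[0,0,0]]]}}

```text
time: 16.4
position: [0.2889, 0.1142, 0.2252]
orientation: [-0.002, 0.731, 0.682, -0.001]
wrist_force: [0.7, -0.7, -1.6]
width: 0.716
grasp_force: 66.0
```

{"api": "send_rows", "payload": {"commands": [[0.5,[3.7,33,0],[0,0,0]],[0.5,[3.7,38.6,0],[0,0,0]],[0.5,[3.7,38.6,0],[0,0,0]],[0.5,[3.7,38.6,0],[0,0,0]],[0.5,[3.7,33,0],[0,0,0]],[0.5,[0,11,0],[0,0,0]],[0.5,[0,0,0],[0,0,0]],[0.5,[0,0,0],[0,0,0]],[0.5,[0,0,0],[0,0,0]],[0.5,[0,0,0],[0,0,0]],[0.5,[0,0,0],[0,0,0]],[0.5,[0,0,0],[0,0,0]]]}}

```text
time: 17.4
position: [0.484, 0.1123, 0.2279]
orientation: [0.0, 0.735, 0.679, 0.0]
wrist_force: [-0.9, 0.7, -0.9]
width: 0.716
grasp_force: 66.1
```

```bash
python3 - <<'E'
from h import *
import pickle
o0=manip.get_obs();d=cap('wrist');pickle.dump((o0,d),open('w6.pkl','wb'))
o=manip.get_obs();q=o['orientation'];print(np.round(o0['position'],4),np.round(o['position'],4),2*np.degrees(np.arctan2(q[2],q[1])),o['width'],o['grasp_force'])
u,v=proj(d,[[.487,.190,.07]])[0];x0,y0=max(int(u)-60,0),max(int(v)-70,0);print(u,v,x0,y0)
cv2.imwrite('pics/w6.png',cv2.resize(d['img'][y0:y0+140,x0:x0+120,::-1],None,fx=4,fy=4,interpolation=cv2.INTER_CUBIC))
E
```

```text
[0.484  0.1123 0.2279] [0.4842 0.1123 0.2279] 85.45420629514466 0.7189235714003657 66.09762221574783
252.0349650220607 93.25266766255588 192 23
```

View pics/w6.png

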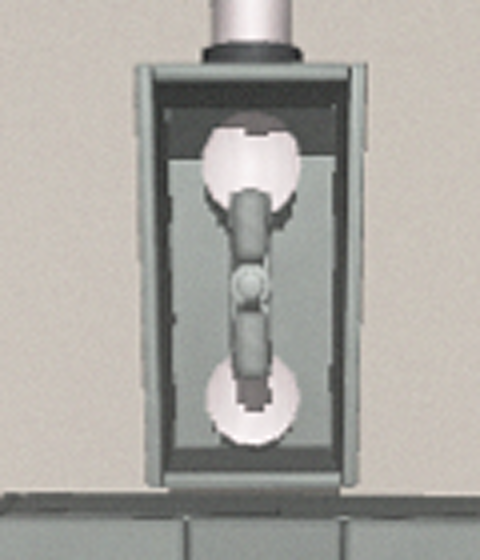

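The view shows the housing rim corners at zoom pixels (136,67), (367,66), (356,486) and (147,486), the nut in line at (251,285), and the held cover's front edge below.

```bash
python3 - <<'E'
from h import *
import pickle
from scipy.spatial.transform import Rotation as R
o,d=pickle.load(open('w6.pkl','rb'))
f=lambda p:np.array(p)/4+[192,23]-.5
c=onz(d,f([(136,67),(367,66),(356,486),(147,486)]),.06)*1000
m=c.mean(0);print(c.round(1),m.round(1))
for a in(c[0]+c[1]-c[2]-c[3],c[1]+c[2]-c[0]-c[3]):print(np.degrees(np.arctan2(a[1],a[0])))
print('stud',onz(d,f([(251,283)]),.092)*1000)
n=onz(d,f([(250,190),(251,378)]),.084)*1000;print(n,n.mean(0))
q=o['orientation'];Rt=R.from_quat([q[1],q[2],q[3],q[0]])
print('tool-frame housing',Rt.inv().apply(m/1000-o['position'])*1000)
# slot now, in tool frame, at tool z=-14mm
g=cv2.cvtColor(d['img'],cv2.COLOR_RGB2GRAY)
cv2.imwrite('pics/w6b.png',cv2.resize(d['img'][150:350,160:350,::-1],None,fx=3,fy=3,interpolation=cv2.INTER_CUBIC))
T=d['camera_from_world']
for uv in [(239.7,215.3),(275.3,215),(240.3,304.3),(273.7,304.3)]:
    oo,v=ray(d,[uv]);ot=Rt.inv().apply(oo-o['position']);vt=Rt.inv().apply(v[0]);print((ot+vt*((-.014-ot[2])/vt[2])).round(4))
E
```

```text
[[466.3 240.4  60. ]
 [520.1 236.2  60. ]
 [511.7 137.9  60. ]
 [458.3 142.3  60. ]] [489.1 189.2  60. ]
85.2328175790696
-4.540313635890912
stud [[489.218219   189.93500263  92.        ]]
[[490.59595462 209.60576945  84.        ]
 [487.42160332 168.95456079  84.        ]] [489.00877897 189.28016512  84.        ]
tool-frame housing [ 76.97349271  -1.21559924 167.89143295]
[ 0.025  -0.0071 -0.014 ]
[ 0.0251  0.0093 -0.014 ]
[-0.0244 -0.0078 -0.014 ]
[-0.0245  0.0094 -0.014 ]
```

{"api": "send_rows", "payload": {"commands": [[0.5,[25,-2.3,0],[0,0,0]],[0.5,[30,0,0],[0,0,0]],[0.5,[21.7,0,0],[0,0,0]],[0.5,[0,0,35],[0,0,0]],[0.5,[0,0,35],[0,0,0]],[0.5,[0,0,30],[0,0,0]],[0.5,[0,0,15],[0,0,0]],[0.5,[0,0,0],[0,0,0]],[0.5,[0,0,0],[0,0,0]],[0.5,[0,0,0],[0,0,0]],[0.5,[0,0,0],[0,0,0]],[0.5,[0,0,0],[0,0,0]]]}}

```text
time: 18.45
position: [0.4899, 0.1892, 0.1146]
orientation: [0.001, 0.735, 0.678, 0.002]
wrist_force: [-0.6, -0.2, -0.9]
width: 0.714
grasp_force: 66.1
```

```bash
python3 - <<'E'
from h import *
from scipy.spatial.transform import Rotation as R
o0=manip.get_obs();d=cap('wrist');o=manip.get_obs();q=o['orientation']
print(np.round(o0['position'],4),np.round(o['position'],4),2*np.degrees(np.arctan2(q[2],q[1])),q)
cv2.imwrite('pics/w7.png',cv2.resize(d['img'][150:350,140:380,::-1],None,fx=3,fy=3,interpolation=cv2.INTER_CUBIC))
E
```

```text
[0.4899 0.1892 0.1146] [0.4897 0.1891 0.1142] 85.43186238662317 [0.0008497  0.73472486 0.67836294 0.00154232]
```

View pics/w7.png

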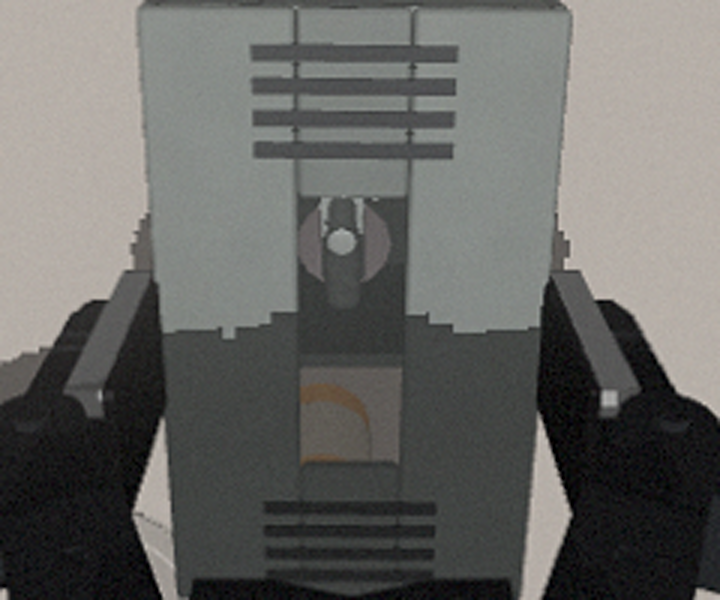

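The view shows the stud tip at zoom (341,241), inside the slot (299–406) but about 2 mm left of its centre. I'll shift −2 mm in tool y and lower.

{"api": "send_rows", "payload": {"commands": [[0.5,[0,-2,0],[0,0,0]],[0.5,[0,0,10],[0,0,0]],[0.5,[0,0,10],[0,0,0]],[0.5,[0,0,8],[0,0,0]],[0.5,[0,0,0],[0,0,0]],[0.5,[0,0,0],[0,0,0]],[0.5,[0,0,0],[0,0,0]],[0.5,[0,0,0],[0,0,0]],[0.5,[0,0,0],[0,0,0]],[0.5,[0,0,0],[0,0,0]]]}}

```text
time: 19.33
position: [0.487, 0.1891, 0.0848]
orientation: [0.0, 0.735, 0.678, 0.0]
wrist_force: [-0.1, -0.1, -1.3]
width: 0.715
grasp_force: 66.1
```

{"api": "send_rows", "payload": {"commands": [[0.5,[0,1,0],[0,0,0]],[0.5,[0,0,7],[0,0,0]],[0.5,[0,0,6],[0,0,0]],[0.5,[0,0,5],[0,0,0]],[0.5,[0,0,0],[0,0,0]],[0.5,[0,0,0],[0,0,0]],[0.5,[0,0,0],[0,0,0]],[0.5,[0,0,0],[0,0,0]],[0.5,[0,0,0],[0,0,0]]]}}

```text
time: 20.08
position: [0.4879, 0.189, 0.0667]
orientation: [0.0, 0.735, 0.678, 0.0]
wrist_force: [-0.3, 0.4, -1.4]
width: 0.714
grasp_force: 66.1
```

{"api": "send_rows", "payload": {"commands": [[0.5,[0,0,2],[0,0,0]],[0.5,[0,0,2],[0,0,0]],[0.5,[0,0,2],[0,0,0]],[0.5,[0,0,0],[0,0,0]],[0.5,[0,0,0],[0,0,0]],[0.5,[0,0,0],[0,0,0]]]}}

```text
time: 20.58
position: [0.4876, 0.1889, 0.0602]
orientation: [0.0, 0.735, 0.678, -0.0]
wrist_force: [0.3, 0.3, -1.3]
width: 0.716
grasp_force: 66.1
```

No contact force, so the skirt is over the rim. I'll continue down.

{"api": "send_rows", "payload": {"commands": [[0.5,[0,0,2],[0,0,0]],[0.5,[0,0,2],[0,0,0]],[0.5,[0,0,2],[0,0,0]],[0.5,[0,0,2],[0,0,0]],[0.5,[0,0,1.5],[0,0,0]],[0.5,[0,0,1.5],[0,0,0]],[0.5,[0,0,0],[0,0,0]],[0.5,[0,0,0],[0,0,0]],[0.5,[0,0,0],[0,0,0]]]}}

```text
time: 21.33
position: [0.4876, 0.1889, 0.0493]
orientation: [0.0, 0.735, 0.678, -0.0]
wrist_force: [0.6, -0.4, -2.6]
width: 0.717
grasp_force: 66.1
```

{"api": "send_rows", "payload": {"commands": [[0.5,[0,0,1.5],[0,0,0]],[0.5,[0,0,1],[0,0,0]],[0.5,[0,0,0],[0,0,0]],[0.5,[0,0,0],[0,0,0]],[0.5,[0,0,0],[0,0,0]]]}}

```text
time: 21.75
position: [0.4878, 0.189, 0.049]
orientation: [0.0, 0.735, 0.678, 0.0]
wrist_force: [-3.6, -2.0, 7.5]
width: 0.719
grasp_force: 67.2
```

{"api": "send_rows", "payload": {"commands": [[1,[0,0,0],[0,0,0]],[1,[0,0,0],[0,0,0]],[1,[0,0,0],[0,0,0]],[1,[0,0,0],[0,0,0]],[1,[0,0,-5],[0,0,0]],[1,[0,0,-20],[0,0,0]],[1,[0,0,-35],[0,0,0]],[1,[0,0,-35],[0,0,0]],[1,[0,0,-20],[0,0,0]],[1,[0,0,0],[0,0,0]],[1,[0,0,0],[0,0,0]],[1,[0,0,0],[0,0,0]]]}}

```text
time: 22.75
position: [0.4871, 0.1888, 0.1609]
orientation: [-0.0, 0.735, 0.678, -0.001]
wrist_force: [-0.1, -0.0, -1.0]
width: 1.002
grasp_force: 0.0
```

```bash
python3 - <<'E'
from h import *
o0=manip.get_obs();d=cap('wrist');o=manip.get_obs();q=o['orientation']
print(np.round(o0['position'],4),np.round(o['position'],4),2*np.degrees(np.arctan2(q[2],q[1])),q)
print(proj(d,[[.488,.1893,.092],[.488,.1893,.063]]))
cv2.imwrite('pics/w8.png',cv2.resize(d['img'][60:300,150:370,::-1],None,fx=2.5,fy=2.5,interpolation=cv2.INTER_CUBIC))
E
```

```text
[0.4871 0.1888 0.1609] [0.4866 0.1887 0.1601] 85.44037799225434 [-6.97616702e-04  7.34674640e-01  6.78417708e-01 -1.44922494e-03]
[[256.98037993 202.30014428]
 [256.95672323 190.18786618]]
```

View pics/w8.png

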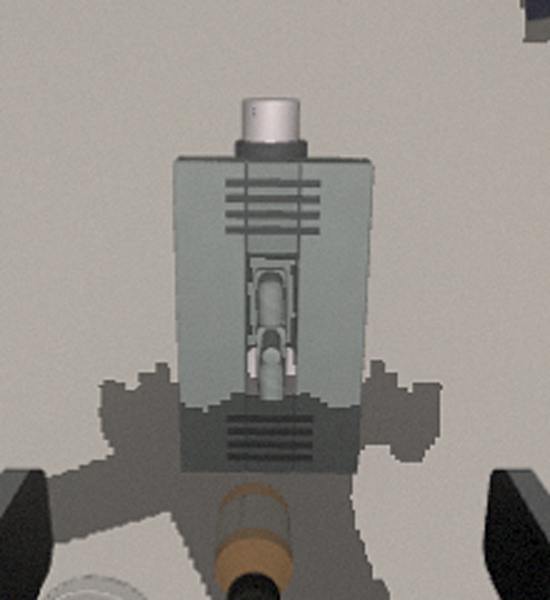

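The cover is seated flat on the housing with the nut through the slot at zoom (271,330). The view looks good, so I'll pinch the nut.

{"api": "send_rows", "payload": {"commands": [[0.6,[0,0.5,25],[0,0,0]],[0.5,[0,0,25],[0,0,0]],[0.45,[0,0,25],[0,0,0]],[0.4,[0,0,13],[0,0,0]],[0.4,[0,0,0],[0,0,0]],[0.4,[0,0,0],[0,0,0]],[0.4,[0,0,0],[0,0,0]],[0.4,[0,0,0],[0,0,0]],[0.4,[0,0,0],[0,0,0]]]}}

```text
time: 23.55
position: [0.4891, 0.1891, 0.0752]
orientation: [0.001, 0.735, 0.678, 0.001]
wrist_force: [-0.1, 0.7, -0.0]
width: 0.399
grasp_force: 0.0
```

{"api": "send_rows", "payload": {"commands": [[0.4,[0,0,2.5],[0,0,0]],[0.2,[0,0,0],[0,0,0]],[0,[0,0,0],[0,0,0]],[0,[0,0,0],[0,0,0]],[0,[0,0,0],[0,0,0]],[0,[0,0,0],[0,0,0]],[0,[0,0,0],[0,0,0]],[0,[0,0,0],[0,0,0]]]}}

```text
time: 24.22
position: [0.4881, 0.1889, 0.0715]
orientation: [0.0, 0.735, 0.678, -0.0]
wrist_force: [-1.4, -0.5, 1.9]
width: 0.067
grasp_force: 61.2
```

{"api": "send_rows", "payload": {"commands": [[0,[0,0,0.15],[0,0,6]],[0,[0,0,0.15],[0,0,7]],[0,[0,0,0.15],[0,0,7]],[0,[0,0,0.15],[0,0,7]],[0,[0,0,0.15],[0,0,7]],[0,[0,0,0.15],[0,0,7]],[0,[0,0,0],[0,0,0]],[0,[0,0,0],[0,0,0]]]}}

```text
time: 24.88
position: [0.4875, 0.1892, 0.0706]
orientation: [-0.0, 0.925, 0.38, -0.001]
wrist_force: [-3.8, 0.8, 5.3]
width: 0.069
grasp_force: 61.7
```

{"api": "send_rows", "payload": {"commands": [[0,[0,0,0.15],[0,0,6]],[0,[0,0,0.15],[0,0,6]],[0,[0,0,0.15],[0,0,6]],[0,[0,0,0.15],[0,0,6]],[0,[0,0,0.15],[0,0,6]],[0,[0,0,0.15],[0,0,6]],[0,[0,0,0],[0,0,4]],[0,[0,0,0],[0,0,0]],[0,[0,0,0],[0,0,0]]]}}

```text
time: 25.63
position: [0.4872, 0.1898, 0.0706]
orientation: [-0.001, 0.999, 0.04, -0.001]
wrist_force: [-6.9, 1.8, 8.9]
width: 0.071
grasp_force: 62.1
```

```bash
python3 - <<'E'
from h import *
o=manip.get_obs();q=o['orientation']
print(np.round(o['position'],4),2*np.degrees(np.arctan2(q[2],q[1])),o['joints'],o['wrist_torque'],o['wrist_force'])
E
```

```text
[0.4872 0.1898 0.0706] 4.612253919273608 [0.2617496  0.11715701 1.66463582 0.00206211 1.36090422 1.75161615] [ 0.28001367  1.12398817 -0.10048532] [-6.87279469  1.77202612  8.92565511]
```

{"api": "send_rows", "payload": {"commands": [[0.5,[0,0,0],[0,0,0]],[0.6,[0,0,0],[0,0,0]],[0.6,[0,0,0],[0,0,0]],[0.8,[0,0,-20],[0,0,0]],[0.8,[0,0,-35],[0,0,0]],[1,[0,0,-40],[0,0,0]],[1,[0,0,-25],[0,0,0]],[1,[0,0,0],[0,0,0]],[1,[0,0,0],[0,0,0]],[1,[0,0,0],[0,0,0]]]}}

```text
time: 26.47
position: [0.4879, 0.1886, 0.1884]
orientation: [0.0, 0.999, 0.039, -0.001]
wrist_force: [-0.1, 0.4, -0.3]
width: 1.002
grasp_force: 0.0
```

```bash
python3 - <<'E'
from h import *
o0=manip.get_obs();d=cap('wrist')
print(np.round(o0['position'],4))
for n in ['cover_center','wing_nut']:
    for s in manip.silhouettes('wrist',n)[:1]:
        v,u=np.nonzero(s['mask']);P=onz(d,np.c_[u,v],.063 if n[0]=='c' else .08)[:,:2]*1000
        r=cv2.minAreaRect(P.astype(np.float32));print(n,round(s['conf'],2),[np.round(x,1) for x in r])
cv2.imwrite('pics/w9.png',cv2.resize(d['img'][60:300,140:380,::-1],None,fx=2.4,fy=2.4,interpolation=cv2.INTER_CUBIC))
E
```

```text
[0.4879 0.1886 0.1884]
cover_center 0.96 [array([490.3, 189. ]), array([110.7,  67.1]), np.float64(84.8)]
wing_nut 0.61 [array([491.5, 189.7]), array([45.2, 10.6]), np.float64(4.3)]
```

View pics/w9.png

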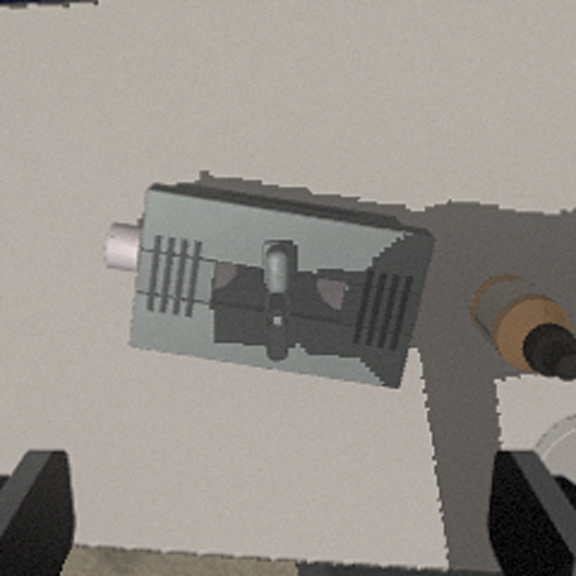

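The cover is seated, and the wings cross the slot at zoom (278,300), at a bar angle of 4.3°. That puts the joint at about 4.55 rad. The bottle is untouched, so I'll hand the job in.

```bash
python3 -c "
from workcell import manip
print(manip.close_job())"
```

```text
the job is handed in; nothing more can be done
None
```

The slotted cover is seated on the lamp housing with the wing nut turned to about 4.55 rad (camera estimate), the gripper has let go, and I handed the job in at about 26.5 s; no verdict came back.

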